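# Blow the balance pan clean

### The job

Swing the air canister's outlet arm round until its nozzle hangs over the middle of the balance pan, press the canister's cap all the way down to its stop for about half a second, let it spring up again, and then swing the arm back to about where it stood. Feel for the cap and its stop, and do not force it beyond; the cap may be pressed only while the nozzle is over the pan. Do not touch the balance, and leave everything else on the bench where it is.

Things in the scene. Friction and masses are not known exactly. Their poses are not given: they have to be found in the camera images.
- canister: Aluminium air canister with a white band, 66 mm in diameter, standing fixed in a dark steel clamp on an 85 mm square foot (6 mm thick), on a pale stone slab 30 mm thick. Origin: centre of its underside, on its axis (slab top). z up; x is the direction of the outlet arm at joint value 0. The can's shoulder ends 167 mm above the origin. It may stand left or right of the balance.
- neck (a point): Point on the canister's axis, on top of the grey swivel collar (34 mm in diameter) and 190 mm above the canister's origin. The cap's round flat top lies straight above this point; at rest somewhere from 30 to 55 mm above it, different every time, as the stem is set higher or lower, so its height must be felt or seen.
- cap (a joint): How far the cap is pressed, m. The cap is a white disc 32 mm in diameter and 20 mm tall on a thin steel stem above the collar. 0 = up, 0.010 = down on its stop. It springs back; it needs about 3 N to start and 9 N to reach the stop.
- stem (a joint): How far the cap's stem has been forced into the can, m; 0 in proper use. It begins to give only when the cap is on its stop and is pushed with more than 25 N; at 3 mm (about 31 N) the valve is damaged.
- spout (a joint): Angle of the outlet arm about the canister's vertical axis, rad, counter-clockwise from above positive; 0 = along the canister's x axis (away from the robot, roughly); it can turn 2.5 rad either way. It turns with little friction and stays where it is left.
- nozzle (a point): Lower tip of the nozzle at the arm's end, 108 mm above the canister's underside, 187 mm from the canister's axis. The outlet arm is a level aluminium tube 11 mm thick, 178 mm above the canister's underside, from the collar to its bent end, where the nozzle (16 mm in diameter) points down.
- grip (a point): Point on the upright black handle pin (14 mm in diameter) straight above the nozzle, at the arm's end. The pin's top is 18 mm above this point; below it, its free length is 24 mm. Pinch it from above or push it sideways.
- pan (a point): Centre of the top face of the balance's round steel weighing pan, 110 mm in diameter, 70 mm above the slab.
- balance: White top-loading balance, 240 mm deep (its x), 170 mm wide (its y), 53 mm tall without the pan, fixed. Origin: centre of its underside, on the slab; x points away from the robot, roughly. The pan's centre is 25 mm along +x from the origin.
- solvent: Tall glass bottle with a blue cap, 86 mm in diameter, 190 mm tall; bystander. Origin: centre of its underside.
- powder: White jar, 72 mm in diameter, 140 mm tall; bystander. Origin: centre of its underside.
- beaker: Small glass beaker, 48 mm in diameter, 50 mm tall, on the slab behind the canister (under the arm's starting sweep); bystander. Origin: centre of its underside.
- brush: Flat wooden dusting brush with pale bristles, 98 mm long, 22 mm wide, 11 mm tall, lying on the slab in front of the canister; bystander. Origin: at its underside near its middle; y points to the bristles.
- spatula: Spatula, 180 mm long, lying on the bench; bystander. Its x runs along it.
- weight: Steel calibration weight with a knob, 32 mm in diameter, 48 mm tall; bystander. Origin: centre of its underside.
- dish: Low white ceramic dish, 80 mm in diameter, 18 mm tall; bystander. Origin: centre of its underside.

How it is judged:
On the way, in this order (a step that is already met when the one before it is completed fails the run):
1. the nozzle hangs at rest over the middle of the pan (within 30 mm), cap up (horizontal distance between nozzle and pan below 0.03 m and value of joint cap below 0.002 m and velocity of joint spout between -0.1 and 0.1 rad/s), for 0.2 s.
2. the cap is pressed down to its stop (over 8.5 of 10 mm) with the nozzle over the pan (value of joint cap above 0.0085 m and horizontal distance between nozzle and pan below 0.03 m), for 0.3 s.
3. the cap has sprung up again (value of joint cap below 0.002 m), for 0.1 s.
At the end, for the whole second after the job is handed in: The nozzle is within 70 mm of where it was at the start, the arm at rest, and the cap is up (within 2 mm) (distance of nozzle from where it was at the start of the episode below 0.07 m and value of joint cap below 0.002 m and velocity of joint spout between -0.05 and 0.05 rad/s); the robot touches nothing.
It fails at once if the cap was pressed (over 3 mm) while the nozzle was not over the middle of the pan (over 40 mm off) (value of joint cap above 0.003 m and horizontal distance between nozzle and pan above 0.04 m).
It fails at once if the cap was forced beyond its stop (stem driven in by 3 mm) (value of joint stem above 0.003 m).
It fails at once if the robot touched the balance (contact force between any of the arm, the fingers and balance above 0.5 N).
It fails at once if a bystander was moved by more than 20 mm (distance of any of solvent, powder, beaker, brush, spatula, weight, dish from where it was at the start of the episode above 0.02 m).
It fails at once if a standing bystander was tipped (angle between any of solvent, powder, beaker, weight, dish's own z axis and vertical above 0.5 rad).
It also fails if it takes over 61 s, if anything falls off the work surface, if the arm or the gripper's body presses on something with over 40 N, if the wrist force passes 120 N, or if a joint passes its speed limit or range.

### The arm

A 6-joint arm with a two-finger parallel gripper is mounted at the origin on the work surface. World frame = base frame: x ahead of the robot, y to its left, z up, the work surface at z = 0. Lengths are in m, angles in rad, forces in N, time in s.
With the tool pointing down it reaches from about 0.3 to 0.775 m from the base axis. Payload 14.6 kg.
Tool frame: the origin (TCP) lies on the mounting face of the last link; the fingertips stand 199 mm ahead of it and the grasp point (between the pads) lies 180 mm ahead of it; z points along the fingers, y is the direction in which the jaws open and shut (so a half turn about z gives the same grasp; the last joint's range is limited). The gripper opens to 94 mm and grips with 3 to 60 N. Pads are 16 mm wide; open, the fingers measure 119 mm over their backs; the gripper's body (75 mm by 177 mm) begins 78 mm behind the grasp point.
Start: joints at [-0.067, 0.3, 1.521, -0, 1.321, -0.067], TCP at [0.55, -0, 0.405] pointing down, gripper open.
Joint ranges: [-3.03, 3.03], [-0.79, 2.21], [0.23, 2.52], [-1.04, 4.18], [0, 3.07], [-2.55, 2.55]. Speed limits (rad/s): [2.22, 2.22, 2.57, 3.14, 3.14, 3.14].

### API

Orientations are given as [roll, pitch, yaw] about the fixed x, y, z axes, in that order (R = Rz(yaw) Ry(pitch) Rx(roll)).
In Python, from station import sensors, vision, job gives the robot as it stands. The module is installed in compiled form; this text tells all that it offers.
- The arm moves only by the tool arm_command, never from a script. Its argument "plan" is one flat list of numbers, 5 for each row, row after row: the closure, from -1 (fully open) to 1 (shut), so that 0 is half open, then the shift along the world's x, y, z scaled (see below), then the turn about the world's z scaled (see below). A call has 1 to 20 rows; each row is the pose to reach, as a shift and turn from the pose commanded when the call began; what a row does not reach only later rows make up. The controller multiplies each number of a shift by 400 mm and each number of a turn by 120 degrees. A row lasts 1/10 s, in which the tool goes at most 50 mm and 8.59 degrees, less where a joint would pass 70% of its speed; a pose out of reach is approached as far as the arm can. A call with a number of a shift or a turn outside -1 to 1 is refused whole. A call with a gripper value outside its range is refused whole. The fingers move at their own pace and stop on an object; "newtons" is the grip in N (left out, the last holds). Time passes only in rows, so rows that repeat a pose let the fingers close. It gives the time, the measured TCP pose, the force and the opening at its end, in the units of the state.
- sensors.get_obs(): the state, without advancing time (a new reading comes with each control period).
- vision.camera(name): name is "scene" or "side" or "wrist"; returns the picture (384x512x3 uint8, blue, green, red); there is no depth.
- vision.camera_params(name): a dict with "intrinsics" (3x3 intrinsics, pixels), "rvec" (rotation vector, rad) and "tvec" (3), from world to camera coordinates, as OpenCV has them. Camera axes: x right, y down, z forward; pixel columns grow to the right and rows downward; lengths in m; the calibration is good to about 2 mm. A picture is of the moment at which its call begins: read the wrist's pose just before it. camera_params takes no time and is no camera call; for the wrist camera it gives the pose at the moment of the call.
- job.hand_in(): hands the job in, once; it reports no verdict.
Trained networks look in the newest picture that a camera, given by its name, has taken for a name from the list of things; names that differ only in an ending like _2 or _b are one class to them, and where a whole thing is asked for, a point or a joint stands for the part that bears it (a point fixed in the world has none). Each returns a list of dicts, best first, with "confidence" (0 to 1); they miss things now and then, are a little off and sometimes report something else, mostly with a low value. They report only what shows in the picture. A call takes as long as a camera call.
- vision.search_frame(name, camera): "at" ([row, column] in pixels, amid what is visible of it).
- vision.silhouettes(name, camera): "mask" (384x512 bool, what is visible of it) and "at" ([row, column] in pixels, amid what is visible of it).
- vision.pinpoint(name, camera): "at" ([row, column] in pixels: a listed point, or the origin of a listed thing).
The state is a dict: "time_s": time; "qpos": joint angles; "joint_vel": joint speeds; "tau": joint torques, N m; "ee_pos": TCP position; "eef_rot": TCP orientation; "force": force on the tool from outside, world axes, zero at the start; "moment": the same for the moment, N m; "grip_width": finger opening in m.
Only numpy, scipy, OpenCV 4.12 (cv2) and the standard library are available. Lean on these libraries where they do the work, as an engineer would, in place of code of your own. Each camera call takes 0.05 s, during which the arm holds its last target.

## Working session

There is one attempt and no reset: what is moved stays moved. The work goes in short steps, Python scripts to look and compute and a tool call to move; the robot and the scene stay as the last step left them, time stands still between calls to the robot, and variables do not carry over. Pictures are saved under pics/ and viewed, and the job is handed in when it is done.

Besides the shell and the picture viewer there is one more tool, called after "Call:" by a JSON object that holds its "fn" and its "kwargs", one argument or row to a line. arm_command: Moves the arm, as the interface text tells. Its arguments: {"type":"object","properties":{"plan":{"type":"array"},"newtons":{"type":"number"}},"required":["plan"]}

```bash
mkdir -p pics; cat > h.py <<'E'
import numpy as np, cv2
from station import sensors, vision, job
def P(cam):
    p=vision.camera_params(cam); R,_=cv2.Rodrigues(np.array(p["rvec"],float)); return np.array(p["intrinsics"]),R,np.array(p["tvec"],float).ravel()
def ray(cam,at):
    K,R,t=P(cam); d=R.T@np.linalg.inv(K)@np.array([at[1],at[0],1.]); return -R.T@t,d
def onz(cam,at,z):
    c,d=ray(cam,at); return c+d*(z-c[2])/d[2]
def proj(cam,X):
    K,R,t=P(cam); x=K@(R@np.array(X)+t); return x[1]/x[2],x[0]/x[2]
def tri(obs):
    A=np.zeros((3,3));b=np.zeros(3)
    for cam,at in obs:
        c,d=ray(cam,at); d/=np.linalg.norm(d); M=np.eye(3)-np.outer(d,d);A+=M;b+=M@c
    return np.linalg.solve(A,b)
E
python3 - <<'E'
from h import *
o=sensors.get_obs(); print(o)
for c in ["scene","side"]:
    im=vision.camera(c); cv2.imwrite(f"pics/{c}0.png",im)
    for n in ["canister","neck","nozzle","grip","pan","balance"]:
        r=vision.pinpoint(n,c); print(c,n,[(np.round(x["at"],1),round(x["confidence"],2)) for x in r[:2]])
    K,R,t=P(c); print(-R.T@t)
E
```

```text
{'time_s': 0.0, 'qpos': array([-6.65902533e-02,  3.00473220e-01,  1.52158340e+00, -4.82881730e-06,
        1.32069016e+00, -6.65966634e-02]), 'joint_vel': array([-0.00137573, -0.00181913,  0.00045747,  0.00066535, -0.00044958,
       -0.00087172]), 'tau': array([-1.53750298e-03, -5.31805658e+01, -3.52735734e+01,  7.07558286e-02,
        2.43994006e-02, -4.79655944e-05]), 'ee_pos': array([5.49967845e-01, 4.23674654e-06, 4.04084053e-01]), 'eef_rot': array([-3.14044077e+00, -7.21375519e-05,  1.57080389e+00]), 'force': array([ 0.07316099, -0.17950535,  0.22463672]), 'moment': array([0.00066053, 0.00655953, 0.00781673]), 'grip_width': 0.09377357398611541}
scene canister []
scene neck [(array([186.4, 270.7]), 0.72), (array([203. , 284.2]), 0.41)]
scene nozzle [(array([249.6, 234.8]), 0.84)]
scene grip [(array([232.2, 232.1]), 0.59)]
scene pan []
scene balance [(array([185.6, 236.1]), 0.73)]
[1.09675148 0.38567482 1.19011357]
side canister [(array([241.7, 262.5]), 0.93)]
side neck [(array([190.2, 264.1]), 0.77)]
side nozzle [(array([216.4, 194.8]), 0.82)]
side grip [(array([183.4, 192.2]), 0.75)]
side pan [(array([179.7, 280.6]), 0.97)]
side balance [(array([199.8, 286.5]), 0.97)]
[0.46788194 0.95064336 0.98696918]
```

View pics/scene0.png

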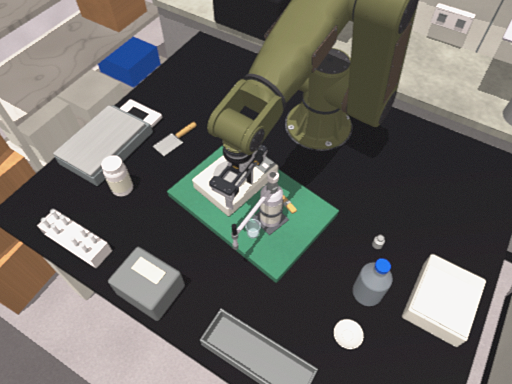

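View pics/side0.png

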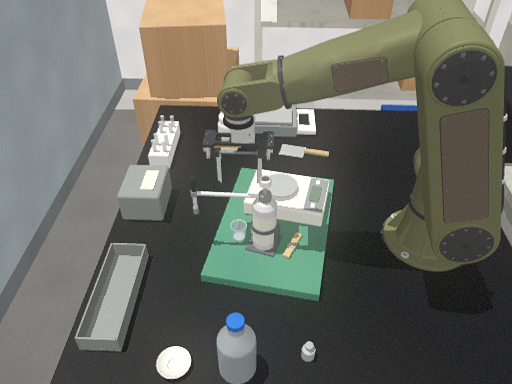

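```bash
python3 - <<'E'
from h import *
ob={"neck":[(186.4,270.7),(190.2,264.1)],"nozzle":[(249.6,234.8),(216.4,194.8)],"grip":[(232.2,232.1),(183.4,192.2)]}
for n,(a,b) in ob.items():
    X=tri([("scene",a),("side",b)]); print(n,X.round(4),proj("scene",X),proj("side",X))
    print("  onz", {c:onz(c,p,{"neck":.22,"nozzle":.138,"grip":.24}[n]).round(4) for c,p in (("scene",a),("side",b))})
print(onz("side",(241.7,262.5),.03),onz("side",(179.7,280.6),.1),onz("side",(199.8,286.5),.03),onz("scene",(185.6,236.1),.03))
E
```

```text
neck [0.4831 0.0625 0.2199] (np.float64(184.51787812235526), np.float64(270.5444857003594)) (np.float64(191.72951024658573), np.float64(262.7115900461676))
  onz {'scene': array([0.4886, 0.0662, 0.22  ]), 'side': array([0.4797, 0.0564, 0.22  ])}
nozzle [0.6688 0.0585 0.1203] (np.float64(249.93966976738167), np.float64(234.84821652480906)) (np.float64(216.1522153196581), np.float64(195.04799359014626))
  onz {'scene': array([0.6751, 0.0632, 0.138 ]), 'side': array([0.6653, 0.0777, 0.138 ])}
grip [0.6703 0.0552 0.2311] (np.float64(230.54242047211238), np.float64(231.9071875619763)) (np.float64(184.58357407221214), np.float64(191.02452444725532))
  onz {'scene': array([0.6781, 0.0614, 0.24  ]), 'side': array([0.6656, 0.0609, 0.24  ])}
[0.48123763 0.06236037 0.03      ] [ 0.43176824 -0.13578435  0.1       ] [ 0.41029729 -0.12148375  0.03      ] [ 0.42835885 -0.0977785   0.03      ]
```

Scene and side views agree: the arm points along about +x with its pin near (0.67, 0.06), the canister stands near (0.48, 0.06), and the pan is near (0.43, -0.13). Next is the wrist camera.

```bash
python3 - <<'E'
from h import *
im=vision.camera("wrist"); cv2.imwrite("pics/w0.png",im)
K,R,t=P("wrist"); print(-R.T@t,R.T@[0,0,1],K[0,0])
for n,z in [("canister",.03),("neck",.22),("nozzle",.138),("grip",.2375),("pan",.1),("balance",.03)]:
    r=vision.pinpoint(n,"wrist"); print(n,[(np.round(x["at"],1),round(x["confidence"],2),onz("wrist",x["at"],z).round(4)) for x in r[:2]])
E
```

```text
[0.54868582 0.08250897 0.38387716] [ 6.83039350e-04 -2.83480518e-01 -9.58977752e-01] 301.3906661142985
canister [(array([119. , 187.8]), 0.82, array([0.4797, 0.065 , 0.03  ]))]
neck [(array([136.6, 119.4]), 0.57, array([0.4794, 0.0652, 0.22  ])), (array([291.4, 147.3]), 0.52, array([ 0.4852, -0.0309,  0.22  ]))]
nozzle [(array([136.1, 392.5]), 0.56, array([0.6651, 0.0569, 0.138 ]))]
grip []
pan [(array([291.8, 145.5]), 0.61, array([ 0.4368, -0.1144,  0.1   ]))]
balance []
```

View pics/w0.png

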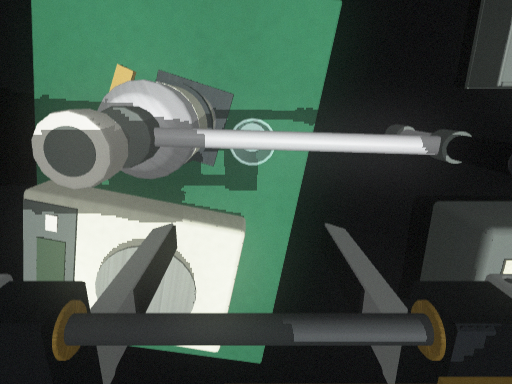

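Call:
{"fn": "arm_command", "kwargs": {
  "plan": [-1, 0, -0.1, 0.1, 0, -1, 0, -0.15, 0.2, 0, -1, 0, -0.15, 0.25, 0, -1, 0, -0.15, 0.25, 0, -1, 0, -0.15, 0.25, 0]
}}

```text
time_s: 1.55
ee_pos: [0.55, -0.0599, 0.5039]
eef_rot: [-3.141, -0.0, 1.571]
force: [0.2, 0.4, -0.7]
grip_width: 0.0937
```

```bash
python3 - <<'E'
from h import *
print(sensors.get_obs()["ee_pos"])
im=vision.camera("wrist"); cv2.imwrite("pics/w1.png",im)
for n,z in [("canister",.03),("neck",.22),("nozzle",.138),("grip",.2375),("pan",.1),("balance",.03)]:
    r=vision.pinpoint(n,"wrist"); print(n,[(np.round(x["at"],1),round(x["confidence"],2),onz("wrist",x["at"],z).round(4)) for x in r[:2]])
r=vision.silhouettes("cap","wrist")
for x in r[:2]: print(x["at"],x["confidence"],x["mask"].sum())
E
```

```text
[ 0.54996452 -0.05990786  0.5039377 ]
canister [(array([ 72.6, 201.8]), 0.77, array([0.4826, 0.0639, 0.03  ])), (array([349.8, 286.2]), 0.25, array([ 0.6179, -0.4148,  0.03  ]))]
neck [(array([ 47.2, 159.9]), 0.72, array([0.4779, 0.0655, 0.22  ])), (array([337.8, 143.4]), 0.34, array([ 0.437 , -0.2156,  0.22  ]))]
nozzle []
grip []
pan [(array([208.9, 168.5]), 0.62, array([ 0.4408, -0.114 ,  0.1   ])), (array([ 91.3, 249.9]), 0.38, array([0.5503, 0.0364, 0.1   ]))]
balance [(array([191.1, 162.8]), 0.97, array([ 0.4144, -0.1096,  0.03  ])), (array([ 51.2, 409.2]), 0.68, array([0.7702, 0.0912, 0.03  ]))]
[38.6, 141.5] 0.89 2301
[36.0, 143.5] 0.44 2259
```

View pics/w1.png

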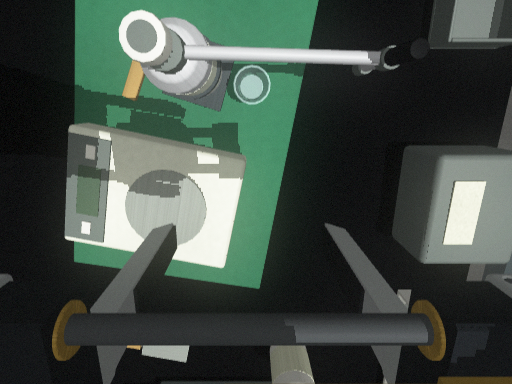

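The pan shows as a circle centred near (209, 167), the cap top near (36, 142), and the pin top near (48, 418). I'll triangulate the cap top and pin from both wrist views.

```bash
python3 - <<'E'
from h import *
print("pan",onz("wrist",(209,166),.1)); 
for z in (.25,.26,.27): print("cap",z,onz("wrist",(36,143),z))
print("pin",onz("wrist",(48,418),.2555),onz("wrist",(48,411),.2555))
vision.camera("side"); r=vision.pinpoint("pan","side"); print([(x["at"],onz("side",x["at"],.1)) for x in r[:1]])
for c in ("side","scene"):
    if c=="scene": im=vision.camera(c); cv2.imwrite("pics/s1.png",cv2.resize(im[130:290,170:370],None,fx=4,fy=4)[:600]) 
    for n in ("neck","nozzle","grip","pan","cap"):
        r=vision.pinpoint(n,c) if n!="cap" else vision.search_frame(n,c); print(c,n,[(np.round(x["at"],1),x["confidence"],onz(c,x["at"],dict(neck=.22,nozzle=.138,grip=.2375,pan=.1,cap=.255)[n]).round(3)) for x in r[:1]])
E
```

```text
pan [ 0.43750875 -0.11437809  0.1       ]
cap 0.25 [0.47488901 0.06771848 0.25      ]
cap 0.26 [0.47805157 0.06578822 0.26      ]
cap 0.27 [0.48121412 0.06385796 0.27      ]
pin [0.66594921 0.059132   0.2555    ] [0.66111034 0.05913265 0.2555    ]
[([183.4, 277.7], array([ 0.44068527, -0.11744855,  0.1       ]))]
side neck [(array([191.9, 264.9]), 0.66, array([0.477, 0.063, 0.22 ]))]
side nozzle [(array([212.4, 194.6]), 0.57, array([0.668, 0.062, 0.138]))]
side grip [(array([180.3, 195.6]), 0.65, array([0.659, 0.045, 0.237]))]
side pan [(array([183.4, 277.7]), 0.84, array([ 0.441, -0.117,  0.1  ]))]
side cap []
scene neck []
scene nozzle [(array([248.7, 234.1]), 0.87, array([0.674, 0.06 , 0.138]))]
scene grip [(array([231.1, 232.2]), 0.56, array([0.674, 0.059, 0.238]))]
scene pan [(array([175.1, 232.8]), 0.74, array([ 0.439, -0.101,  0.1  ]))]
scene cap [(array([178. , 273.7]), 0.45, array([0.482, 0.07 , 0.255]))]
```

View pics/s1.png

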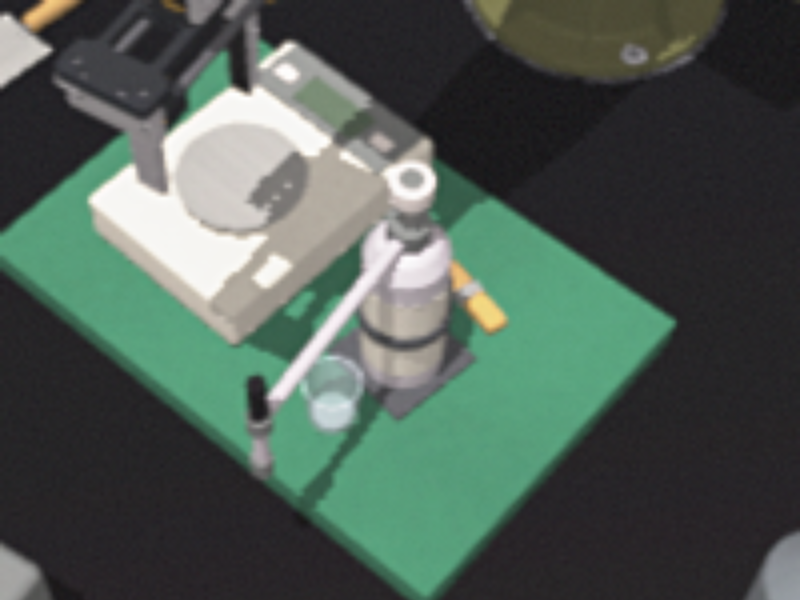

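Call:
{"fn": "arm_command", "kwargs": {
  "plan": [-1, 0.1, 0.1, 0, 0.07, -1, 0.2, 0.2, 0, 0.14, -1, 0.28, 0.29, 0, 0.21, -1, 0.2925, 0.3, 0, 0.28, -1, 0.2925, 0.3, 0, 0.35, -1, 0.2925, 0.3, 0, 0.42, -1, 0.2925, 0.3, 0, 0.49, -1, 0.2925, 0.3, 0, 0.56, -1, 0.2925, 0.3, 0, 0.63, -1, 0.2925, 0.3, 0, 0.7, -1, 0.2925, 0.3, 0, 0.75, -1, 0.2925, 0.3, 0, 0.75]
}}

```text
time_s: 3.8
ee_pos: [0.667, 0.06, 0.5045]
eef_rot: [-3.142, -0.0, -3.14]
force: [-0.1, -0.3, -0.6]
grip_width: 0.0941
```

```bash
python3 - <<'E'
from h import *
print(sensors.get_obs()["ee_pos"])
im=vision.camera("wrist"); cv2.imwrite("pics/w2.png",im)
for n,z in [("canister",.03),("neck",.22),("nozzle",.138),("grip",.2375),("pan",.1),("balance",.03)]:
    r=vision.pinpoint(n,"wrist"); print(n,[(np.round(x["at"],1),round(x["confidence"],2),onz("wrist",x["at"],z).round(4)) for x in r[:2]])
print(proj("wrist",(.667,.06,.2555)),proj("wrist",(.48,.064,.268)))
E
```

```text
[0.66703636 0.05999546 0.50453602]
canister [(array([ 24.7, 250.9]), 0.87, array([0.482 , 0.0636, 0.03  ])), (array([201.8, 248.1]), 0.73, array([0.7334, 0.0588, 0.03  ]))]
neck []
nozzle [(array([173.8, 247.8]), 0.63, array([0.6629, 0.0588, 0.138 ])), (array([204.6, 247.3]), 0.43, array([0.7011, 0.058 , 0.138 ]))]
grip [(array([203.5, 250. ]), 0.83, array([0.6661, 0.0608, 0.2375]))]
pan []
balance [(array([163. , 475.8]), 0.16, array([0.6717, 0.4069, 0.03  ]))]
(np.float64(211.77792396914936), np.float64(249.07117205771561)) (np.float64(-79.01458268507766), np.float64(255.57701690934456))
```

View pics/w2.png

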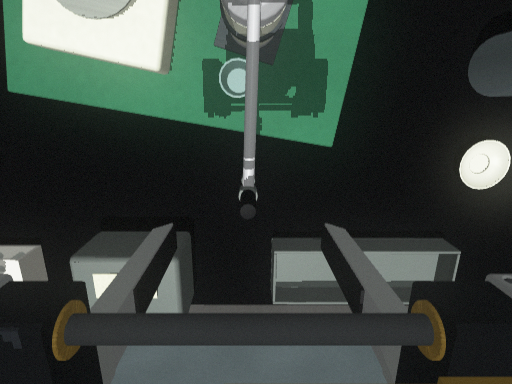

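The pin top sits at (211, 249), matching the prediction of (212, 249), so I'll descend and pinch.

Call:
{"fn": "arm_command", "kwargs": {
  "plan": [-1, 0, 0, -0.1, 0, -1, 0, 0, -0.18, 0, -1, 0, 0, -0.21, 0, -1, 0, 0, -0.21, 0, 1, 0, 0, -0.21, 0, 1, 0, 0, -0.21, 0, 1, 0, 0, -0.21, 0, 1, 0, 0, -0.21, 0, 1, 0, 0, -0.21, 0, 1, 0, 0, -0.21, 0, 1, 0, 0, -0.21, 0, 1, 0, 0, -0.21, 0],
  "newtons": 5
}}

```text
time_s: 5.35
ee_pos: [0.667, 0.06, 0.4206]
eef_rot: [-3.142, -0.0, 3.142]
force: [0.2, 0.0, -0.3]
grip_width: 0.0337
```

```bash
python3 - <<'E'
from h import *
o=sensors.get_obs();print(o["ee_pos"],o["grip_width"],o["force"])
im=vision.camera("wrist"); cv2.imwrite("pics/w3.png",im)
# arc plan: shifts from (.667,.060)
c=np.array([.480,.064]);r=.187;a0=np.arctan2(-.004,.187);a1=np.arctan2(-.179,-.041)
for i in range(1,25):
    s=i/24;a=a0+(a1-a0)*s; p=c+r*np.array([np.cos(a),np.sin(a)]);d=(p-[.667,.060])/.4
    print(i,d.round(3),round(np.degrees(a-a0)/120,3))
E
```

```text
[0.66700437 0.05997713 0.42062751] 0.03374404521295543 [ 0.20806885  0.00774842 -0.33292924]
1 [-0.002 -0.034] -0.035
2 [-0.007 -0.069] -0.071
3 [-0.014 -0.103] -0.106
4 [-0.023 -0.136] -0.141
5 [-0.035 -0.168] -0.177
6 [-0.05 -0.2 ] -0.212
7 [-0.066 -0.23 ] -0.247
8 [-0.085 -0.259] -0.282
9 [-0.106 -0.286] -0.318
10 [-0.129 -0.312] -0.353
11 [-0.154 -0.336] -0.388
12 [-0.18  -0.359] -0.424
13 [-0.208 -0.379] -0.459
14 [-0.238 -0.397] -0.494
15 [-0.268 -0.413] -0.53
16 [-0.3   -0.426] -0.565
17 [-0.333 -0.438] -0.6
18 [-0.366 -0.446] -0.635
19 [-0.4   -0.453] -0.671
20 [-0.435 -0.456] -0.706
21 [-0.469 -0.457] -0.741
22 [-0.504 -0.456] -0.777
23 [-0.538 -0.452] -0.812
24 [-0.572 -0.446] -0.847
```

View pics/w3.png

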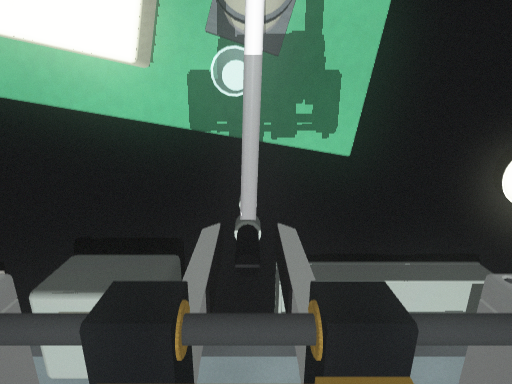

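Call:
{"fn": "arm_command", "kwargs": {
  "plan": [1, 0, 0, 0, 0, 1, 0, 0, 0, 0, 1, 0, 0, 0, 0, 1, 0, 0, 0, 0]
}}

```text
time_s: 5.8
ee_pos: [0.667, 0.06, 0.4206]
eef_rot: [-3.142, 0.0, -3.142]
force: [0.5, 0.7, 0.2]
grip_width: 0.0136
```

The pin is gripped (13.6 mm opening). Swinging the first half of the arc.

Call:
{"fn": "arm_command", "kwargs": {
  "plan": [1, -0.002, -0.034, 0, -0.035, 1, -0.007, -0.069, 0, -0.071, 1, -0.014, -0.103, 0, -0.106, 1, -0.023, -0.136, 0, -0.141, 1, -0.035, -0.168, 0, -0.177, 1, -0.05, -0.2, 0, -0.212, 1, -0.066, -0.23, 0, -0.247, 1, -0.085, -0.259, 0, -0.282, 1, -0.106, -0.286, 0, -0.318, 1, -0.129, -0.312, 0, -0.353, 1, -0.154, -0.336, 0, -0.388, 1, -0.18, -0.359, 0, -0.424, 1, -0.18, -0.359, 0, -0.424, 1, -0.18, -0.359, 0, -0.424]
}}

```text
time_s: 7.2
ee_pos: [0.5948, -0.0835, 0.4206]
eef_rot: [-3.141, -0.001, 2.254]
force: [-2.8, 2.4, 0.2]
grip_width: 0.0139
```

```bash
python3 - <<'E'
from h import *
im=vision.camera("wrist"); cv2.imwrite("pics/w4.png",im)
c=np.array([.480,.064]);r=.187;a0=np.arctan2(-.004,.187);a1=np.arctan2(-.179,-.041)
for i in range(13,25):
    s=i/24;a=a0+(a1-a0)*s; p=c+r*np.array([np.cos(a),np.sin(a)]);d=(p-[.667,.060])/.4-[-.18,-.359]
    print(i,d.round(3),round(np.degrees(a-a0)/120+.424,3))
E
```

```text
13 [-0.028 -0.02 ] -0.035
14 [-0.058 -0.038] -0.07
15 [-0.088 -0.054] -0.106
16 [-0.12  -0.067] -0.141
17 [-0.153 -0.079] -0.176
18 [-0.186 -0.087] -0.211
19 [-0.22  -0.094] -0.247
20 [-0.255 -0.097] -0.282
21 [-0.289 -0.098] -0.317
22 [-0.324 -0.097] -0.353
23 [-0.358 -0.093] -0.388
24 [-0.392 -0.087] -0.423
```

View pics/w4.png

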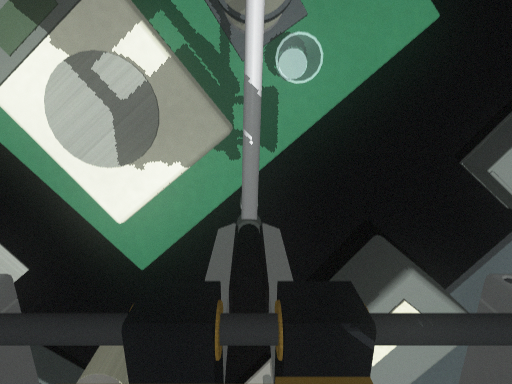

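The pin is still held and the side force is small. The pan shows clearly at (108, 101). Before finishing the arc, I'll get the pan estimate from this view.

```bash
python3 - <<'E'
from h import *
print(onz("wrist",(108,101.5),.1)); r=vision.pinpoint("pan","wrist"); print([(x["at"],x["confidence"],onz("wrist",x["at"],.1)) for x in r[:1]])
E
```

```text
[ 0.43502354 -0.1117437   0.1       ]
[([92.7, 111.7], 0.71, array([ 0.43533452, -0.09359268,  0.1       ]))]
```

Call:
{"fn": "arm_command", "kwargs": {
  "plan": [1, -0.028, -0.02, 0, -0.035, 1, -0.058, -0.038, 0, -0.07, 1, -0.088, -0.054, 0, -0.106, 1, -0.12, -0.067, 0, -0.141, 1, -0.153, -0.079, 0, -0.176, 1, -0.186, -0.087, 0, -0.211, 1, -0.22, -0.094, 0, -0.247, 1, -0.255, -0.097, 0, -0.282, 1, -0.289, -0.098, 0, -0.317, 1, -0.324, -0.097, 0, -0.353, 1, -0.358, -0.093, 0, -0.388, 1, -0.392, -0.087, 0, -0.423, 1, -0.392, -0.087, 0, -0.423, 1, -0.392, -0.087, 0, -0.423, 1, -0.392, -0.087, 0, -0.423]
}}

```text
time_s: 8.8
ee_pos: [0.4387, -0.1182, 0.4206]
eef_rot: [3.141, -0.001, 1.37]
force: [0.1, 5.9, -2.1]
grip_width: 0.0138
```

```bash
python3 - <<'E'
from h import *
im=vision.camera("wrist"); cv2.imwrite("pics/w5.png",im)
im=vision.camera("side"); cv2.imwrite("pics/side5.png",cv2.resize(im[110:260,180:380],None,fx=4,fy=4))
print(sensors.get_obs()["force"])
for n,z in (("pan",.1),("nozzle",.138),("neck",.22)): r=vision.pinpoint(n,"side"); print(n,[(x["at"],x["confidence"],onz("side",x["at"],z)) for x in r[:1]])
E
```

```text
[-0.14429136  5.21181801 -2.1786162 ]
pan [([182.5, 278.3], 0.63, array([ 0.43885631, -0.12186157,  0.1       ]))]
nozzle [([176.5, 278.1], 0.88, array([ 0.44077446, -0.10403344,  0.138     ]))]
neck [([192.1, 265.1], 0.79, array([0.4769129 , 0.06381373, 0.22      ]))]
```

View pics/w5.png

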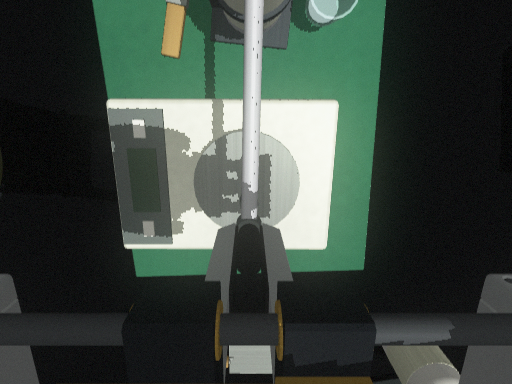

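View pics/side5.png

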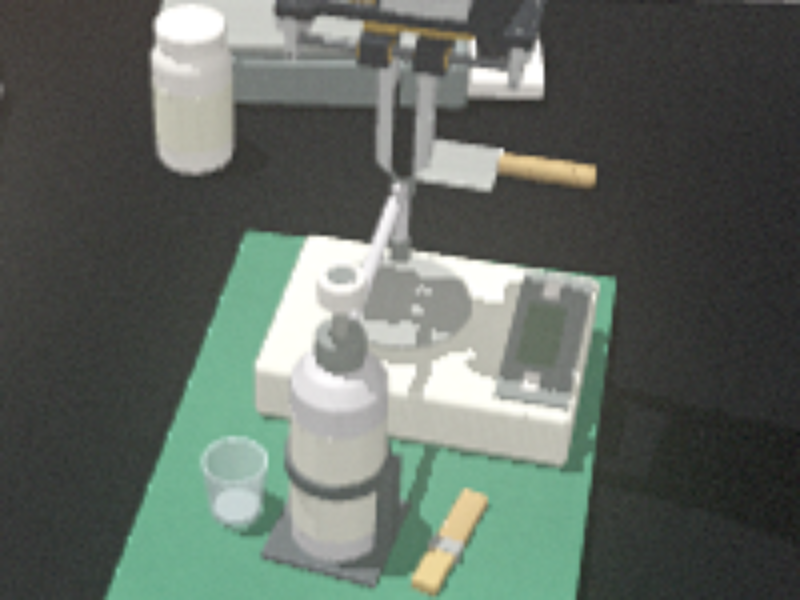

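```bash
python3 - <<'E'
from h import *
print(onz("wrist",(180,247),.1),onz("side",(185.8,283),.1),onz("side",(174.5,280.5),.138))
E
```

```text
[ 0.43774591 -0.11098872  0.1       ] [ 0.4244827  -0.10670836  0.1       ] [ 0.43358877 -0.11393546  0.138     ]
```

The nozzle sits about 10 mm or less from the pan centre. I'll release, rise, and go over the cap with the fingers closed.

Call:
{"fn": "arm_command", "kwargs": {
  "plan": [-0.5, 0, 0, 0, 0, -0.5, 0, 0, 0, 0, -0.5, 0, 0, 0, 0, -0.5, 0, 0, 0, 0, -0.5, 0, 0, 0, 0, -0.5, 0, 0, 0, 0, -0.5, 0, 0, 0.06, 0, -0.5, 0, 0, 0.15, 0, -0.5, 0, 0, 0.25, 0, 1, 0, 0, 0.25, 0, 1, 0, 0, 0.25, 0, 1, 0, 0, 0.25, 0, 1, 0, 0, 0.25, 0]
}}

```text
time_s: 10.35
ee_pos: [0.4383, -0.1184, 0.5195]
eef_rot: [-3.139, -0.0, 1.368]
force: [1.0, -0.9, -0.2]
grip_width: 0.0419
```

```bash
python3 - <<'E'
from h import *
o=sensors.get_obs();print(o["ee_pos"],o["grip_width"],o["force"])
im=vision.camera("wrist"); cv2.imwrite("pics/w6.png",im)
print(proj("wrist",(.4382,-.1184,.2555)),proj("wrist",(.48,.064,.268)))
E
```

```text
[ 0.43829275 -0.11844668  0.51946678] 0.04190113139665894 [ 0.98813572 -0.85535149 -0.21410512]
(np.float64(203.8146886669288), np.float64(250.10379452188295)) (np.float64(-68.63100572431595), np.float64(257.0109354571902))
```

View pics/w6.png

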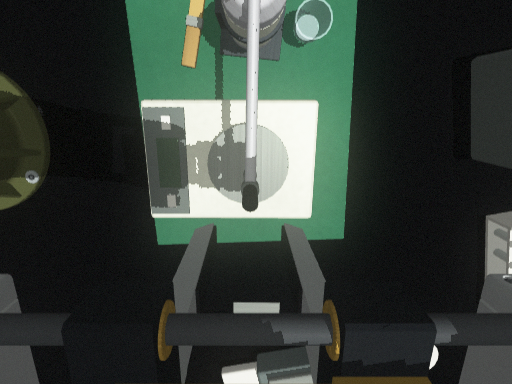

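The arm hangs free with the pin top at (199, 250), and the pan centre is within about 10 mm. Moving over the cap, fingers shut.

Call:
{"fn": "arm_command", "kwargs": {
  "plan": [1, 0.02, 0.1, 0, 0, 1, 0.045, 0.2, 0, 0, 1, 0.07, 0.3, 0, 0, 1, 0.09, 0.4, 0, 0, 1, 0.1, 0.45, 0, 0, 1, 0.1045, 0.461, 0, 0, 1, 0.1045, 0.461, 0, 0, 1, 0.1045, 0.461, 0, 0]
}}

```text
time_s: 11.2
ee_pos: [0.48, 0.0651, 0.5205]
eef_rot: [-3.141, 0.0, 1.367]
force: [-0.1, -0.1, -0.1]
grip_width: 0.0008
```

```bash
python3 - <<'E'
from h import *
o=sensors.get_obs();print(o["ee_pos"],o["grip_width"],o["force"],o["eef_rot"])
im=vision.camera("wrist"); cv2.imwrite("pics/w7.png",im)
for z in(.25,.26,.27): print(proj("wrist",(.48,.066,z)))
E
```

```text
[0.47997287 0.06512978 0.52045834] 0.0007723359319616893 [-0.11857259 -0.10282527 -0.13293411] [-3.14128624e+00  2.61397745e-04  1.36691673e+00]
(np.float64(200.30433104085077), np.float64(249.53860378482474))
(np.float64(203.99197680908114), np.float64(249.58520786523528))
(np.float64(207.9702199418083), np.float64(249.63548448465667))
```

View pics/w7.png

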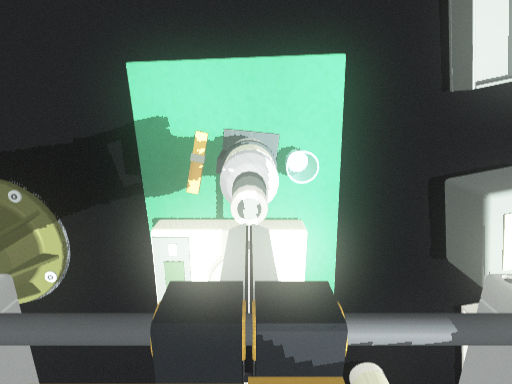

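Cap top is centred at (206, 249), as predicted for z around 0.265. Lowering to just above it.

Call:
{"fn": "arm_command", "kwargs": {
  "plan": [1, 0, 0, -0.06, 0, 1, 0, 0, -0.1, 0, 1, 0, 0, -0.115, 0, 1, 0, 0, -0.115, 0, 1, 0, 0, -0.115, 0]
}}

```text
time_s: 11.75
ee_pos: [0.48, 0.0656, 0.4755]
eef_rot: [3.141, -0.0, 1.367]
force: [0.0, 0.1, 1.2]
grip_width: 0.0008
```

```bash
python3 - <<'E'
from h import *
o=sensors.get_obs();print(o["ee_pos"],o["force"])
im=vision.camera("wrist"); cv2.imwrite("pics/w8.png",im)
im=vision.camera("side"); cv2.imwrite("pics/side8.png",cv2.resize(im[110:260,180:380],None,fx=4,fy=4))
E
```

```text
[0.48002215 0.06563089 0.47551037] [0.03155798 0.12043745 1.23149112]
```

View pics/w8.png

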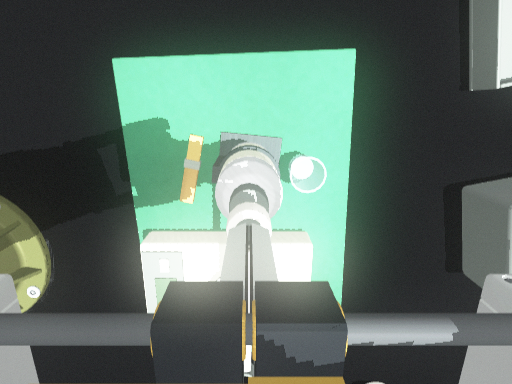

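View pics/side8.png

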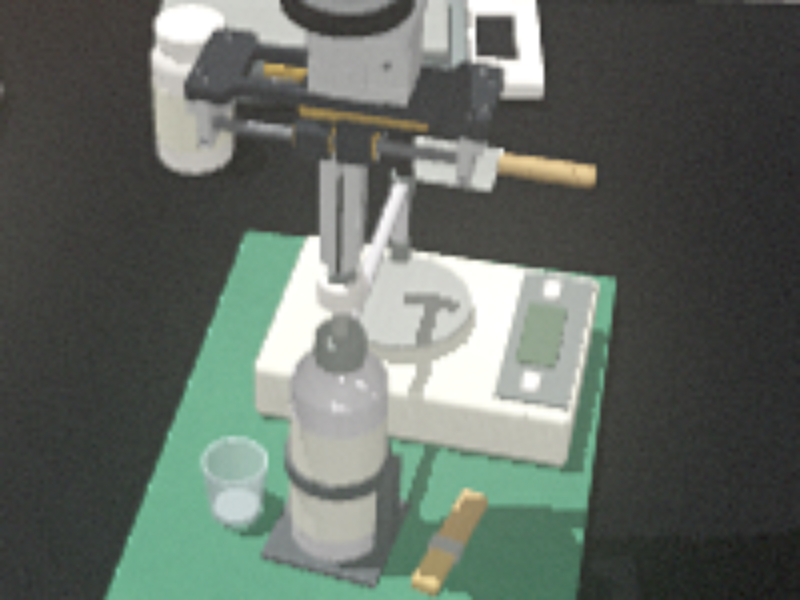

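The fingertips are centred on and just above the cap. Feeling downward now.

Call:
{"fn": "arm_command", "kwargs": {
  "plan": [1, 0, 0, -0.005, 0, 1, 0, 0, -0.01, 0, 1, 0, 0, -0.01, 0, 1, 0, 0, -0.01, 0]
}}

```text
time_s: 12.25
ee_pos: [0.48, 0.066, 0.4706]
eef_rot: [-3.141, -0.0, 1.368]
force: [-1.1, -0.1, 0.3]
grip_width: 0.0006
```

Call:
{"fn": "arm_command", "kwargs": {
  "plan": [1, 0, 0, -0.005, 0, 1, 0, 0, -0.01, 0, 1, 0, 0, -0.01, 0, 1, 0, 0, -0.01, 0]
}}

```text
time_s: 12.65
ee_pos: [0.48, 0.066, 0.4667]
eef_rot: [3.141, -0.0, 1.368]
force: [0.4, 0.2, 1.2]
grip_width: 0.0003
```

Call:
{"fn": "arm_command", "kwargs": {
  "plan": [1, 0, 0, -0.005, 0, 1, 0, 0, -0.0075, 0, 1, 0, 0, -0.0075, 0, 1, 0, 0, -0.0075, 0]
}}

```text
time_s: 13.05
ee_pos: [0.48, 0.066, 0.4638]
eef_rot: [3.141, -0.0, 1.368]
force: [-0.4, 0.5, 3.9]
grip_width: 0.0006
```

Call:
{"fn": "arm_command", "kwargs": {
  "plan": [1, 0, 0, -0.005, 0, 1, 0, 0, -0.0075, 0, 1, 0, 0, -0.0075, 0, 1, 0, 0, -0.0075, 0]
}}

```text
time_s: 13.45
ee_pos: [0.48, 0.066, 0.4609]
eef_rot: [3.141, -0.0, 1.368]
force: [-1.5, 0.0, 5.3]
grip_width: 0.0006
```

Call:
{"fn": "arm_command", "kwargs": {
  "plan": [1, 0, 0, -0.005, 0, 1, 0, 0, -0.0075, 0, 1, 0, 0, -0.0075, 0, 1, 0, 0, -0.0075, 0]
}}

```text
time_s: 13.85
ee_pos: [0.4799, 0.066, 0.4581]
eef_rot: [3.141, -0.0, 1.368]
force: [-2.3, -0.6, 8.3]
grip_width: 0.0002
```

Call:
{"fn": "arm_command", "kwargs": {
  "plan": [1, 0, 0, -0.004, 0, 1, 0, 0, -0.004, 0, 1, 0, 0, -0.004, 0]
}}

```text
time_s: 14.15
ee_pos: [0.4799, 0.066, 0.4567]
eef_rot: [3.141, -0.0, 1.368]
force: [-1.8, -0.2, 9.7]
grip_width: 0.0005
```

Call:
{"fn": "arm_command", "kwargs": {
  "plan": [1, 0, 0, -0.0025, 0, 1, 0, 0, -0.0025, 0, 1, 0, 0, -0.0025, 0]
}}

```text
time_s: 14.45
ee_pos: [0.4798, 0.066, 0.4565]
eef_rot: [3.14, -0.001, 1.368]
force: [-5.6, -0.3, 17.2]
grip_width: 0.0004
```

The stop is felt: force jumped to 17 N with almost no further travel, below the 25 N limit. Holding for 0.4 s, then rising.

Call:
{"fn": "arm_command", "kwargs": {
  "plan": [1, 0, 0, 0, 0, 1, 0, 0, 0, 0, 1, 0, 0, 0, 0, 1, 0, 0, 0, 0]
}}

```text
time_s: 14.85
ee_pos: [0.4798, 0.066, 0.4566]
eef_rot: [3.14, -0.001, 1.368]
force: [-5.4, 0.1, 17.0]
grip_width: 0.0003
```

Call:
{"fn": "arm_command", "kwargs": {
  "plan": [1, 0, 0, 0.02, 0, 1, 0, 0, 0.05, 0, 1, 0, 0, 0.1, 0, 1, 0, 0, 0.16, 0, 1, 0, 0, 0.16, 0]
}}

```text
time_s: 15.35
ee_pos: [0.4798, 0.066, 0.5218]
eef_rot: [3.138, -0.001, 1.368]
force: [1.6, 0.5, 0.7]
grip_width: 0.0007
```

```bash
python3 - <<'E'
from h import *
o=sensors.get_obs();print(o["ee_pos"],o["force"])
im=vision.camera("wrist"); cv2.imwrite("pics/w9.png",im)
im=vision.camera("side"); cv2.imwrite("pics/side9.png",cv2.resize(im[110:260,180:380],None,fx=4,fy=4))
for z in(.25,.26,.27): print(proj("wrist",(.48,.066,z)))
E
```

```text
[0.47983506 0.06598557 0.52176429] [1.64494226 0.50269363 0.68577366]
(np.float64(202.06107128463222), np.float64(249.7608525033484))
(np.float64(205.8368224453224), np.float64(249.8147713982391))
(np.float64(209.91197231525814), np.float64(249.8729657993396))
```

View pics/w9.png

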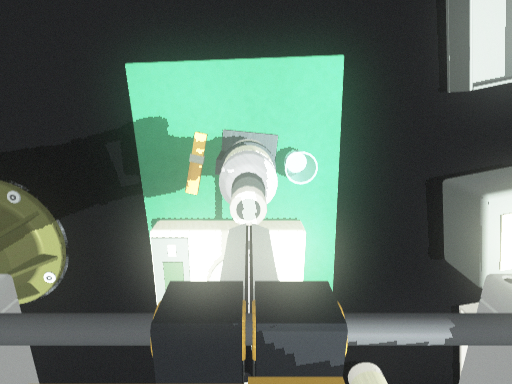

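View pics/side9.png

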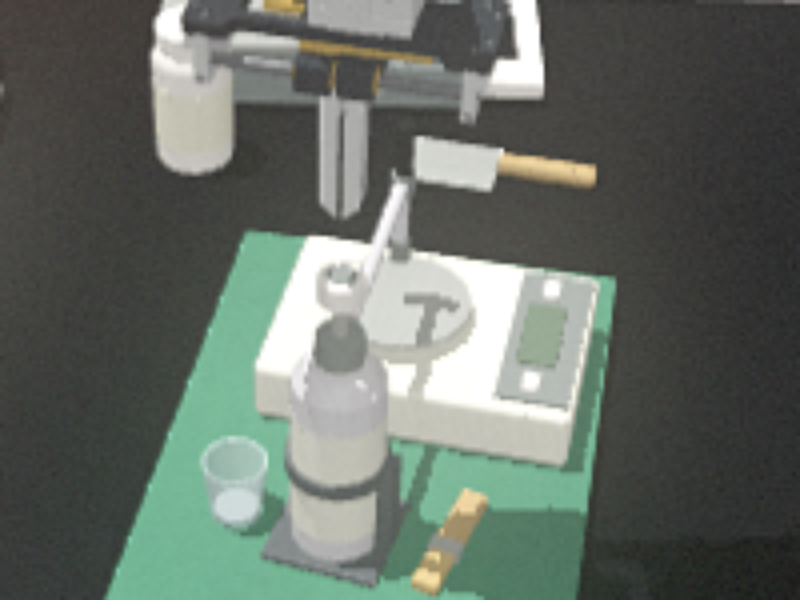

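The cap is back up and the arm still hangs over the pan. Returning to the pin.

Call:
{"fn": "arm_command", "kwargs": {
  "plan": [-0.3, -0.02, -0.1, 0, 0, -0.3, -0.045, -0.2, 0, 0, -0.3, -0.07, -0.3, 0, 0, -0.3, -0.09, -0.4, 0, 0, -0.3, -0.105, -0.451, 0, 0, -0.3, -0.105, -0.451, 0, 0, -0.3, -0.105, -0.451, 0, 0, -0.3, -0.105, -0.451, 0, 0]
}}

```text
time_s: 16.25
ee_pos: [0.4383, -0.1136, 0.5186]
eef_rot: [-3.141, -0.0, 1.369]
force: [-0.2, -0.6, 0.3]
grip_width: 0.0598
```

```bash
python3 - <<'E'
from h import *
o=sensors.get_obs();print(o["ee_pos"],o["force"],o["grip_width"])
im=vision.camera("wrist"); cv2.imwrite("pics/w10.png",im)
print(proj("wrist",(.438,-.1145,.2555)))
E
```

```text
[ 0.43827977 -0.11363921  0.51856407] [-0.24781292 -0.58701441  0.27265521] 0.059814474106640494
(np.float64(205.2924170514587), np.float64(249.7873627865783))
```

View pics/w10.png

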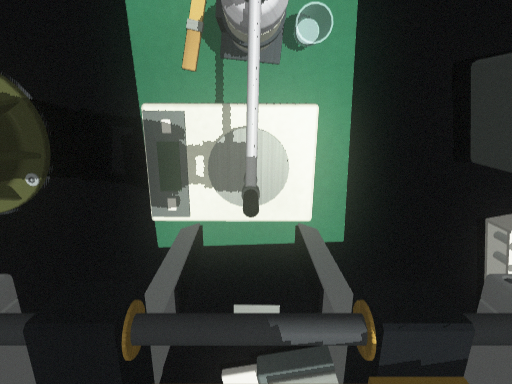

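Pin top at (204, 250), as expected. Descending and pinching.

Call:
{"fn": "arm_command", "kwargs": {
  "plan": [-0.3, 0, 0, -0.1, 0, -0.3, 0, 0, -0.2, 0, -0.3, 0, 0, -0.246, 0, -0.3, 0, 0, -0.246, 0, 1, 0, 0, -0.246, 0, 1, 0, 0, -0.246, 0, 1, 0, 0, -0.246, 0, 1, 0, 0, -0.246, 0, 1, 0, 0, -0.246, 0, 1, 0, 0, -0.246, 0, 1, 0, 0, -0.246, 0, 1, 0, 0, -0.246, 0, 1, 0, 0, -0.246, 0, 1, 0, 0, -0.246, 0]
}}

```text
time_s: 17.7
ee_pos: [0.438, -0.1144, 0.4208]
eef_rot: [3.141, 0.0, 1.368]
force: [-0.6, -0.2, 2.3]
grip_width: 0.0139
```

```bash
python3 - <<'E'
from h import *
o=sensors.get_obs();print(o["ee_pos"],o["force"],o["grip_width"])
c=np.array([.479,.067]);p0=np.array([.438,-.1145]);r=np.linalg.norm(p0-c);a0=np.arctan2(*(p0-c)[::-1]);a1=np.arctan2(-.007,.187);print(r)
for h,(i0,i1) in enumerate([(0,12),(12,24)]):
  A=lambda i:a0+(a1-a0)*i/24
  Q=lambda i:c+(r)*np.array([np.cos(A(i)),np.sin(A(i))])
  B=Q(i0).copy()
  if h: B=p0+0.4*np.round((Q(12)-p0)/.4,3)
  print("[",", ".join(f"1, {d[0]:.3f}, {d[1]:.3f}, 0, {np.degrees(A(i)-A(i0))/120:.3f}" for i in range(i0+1,i1+1) for d in [(Q(i)-B)/.4]),"]")
E
```

```text
[ 0.43800514 -0.11442763  0.42079249] [-0.62739708 -0.1950612   2.30017065] 0.013904115192471228
0.18607323826923633
[ 1, 0.033, -0.006, 0, 0.035, 1, 0.067, -0.010, 0, 0.070, 1, 0.101, -0.011, 0, 0.105, 1, 0.135, -0.010, 0, 0.140, 1, 0.169, -0.007, 0, 0.175, 1, 0.203, -0.001, 0, 0.210, 1, 0.235, 0.008, 0, 0.244, 1, 0.268, 0.019, 0, 0.279, 1, 0.299, 0.032, 0, 0.314, 1, 0.329, 0.048, 0, 0.349, 1, 0.358, 0.065, 0, 0.384, 1, 0.386, 0.085, 0, 0.419 ]
[ 1, 0.026, 0.022, 0, 0.035, 1, 0.051, 0.045, 0, 0.070, 1, 0.074, 0.071, 0, 0.105, 1, 0.094, 0.097, 0, 0.140, 1, 0.113, 0.126, 0, 0.175, 1, 0.130, 0.155, 0, 0.210, 1, 0.144, 0.186, 0, 0.244, 1, 0.157, 0.218, 0, 0.279, 1, 0.166, 0.251, 0, 0.314, 1, 0.174, 0.284, 0, 0.349, 1, 0.179, 0.317, 0, 0.384, 1, 0.181, 0.351, 0, 0.419 ]
```

Call:
{"fn": "arm_command", "kwargs": {
  "plan": [1, 0.033, -0.006, 0, 0.035, 1, 0.067, -0.01, 0, 0.07, 1, 0.101, -0.011, 0, 0.105, 1, 0.135, -0.01, 0, 0.14, 1, 0.169, -0.007, 0, 0.175, 1, 0.203, -0.001, 0, 0.21, 1, 0.235, 0.008, 0, 0.244, 1, 0.268, 0.019, 0, 0.279, 1, 0.299, 0.032, 0, 0.314, 1, 0.329, 0.048, 0, 0.349, 1, 0.358, 0.065, 0, 0.384, 1, 0.386, 0.085, 0, 0.419, 1, 0.386, 0.085, 0, 0.419]
}}

```text
time_s: 19.0
ee_pos: [0.5931, -0.0799, 0.4207]
eef_rot: [3.141, 0.001, 2.247]
force: [1.8, -2.4, 3.0]
grip_width: 0.0136
```

Call:
{"fn": "arm_command", "kwargs": {
  "plan": [1, 0.026, 0.022, 0, 0.035, 1, 0.051, 0.045, 0, 0.07, 1, 0.074, 0.071, 0, 0.105, 1, 0.094, 0.097, 0, 0.14, 1, 0.113, 0.126, 0, 0.175, 1, 0.13, 0.155, 0, 0.21, 1, 0.144, 0.186, 0, 0.244, 1, 0.157, 0.218, 0, 0.279, 1, 0.166, 0.251, 0, 0.314, 1, 0.174, 0.284, 0, 0.349, 1, 0.179, 0.317, 0, 0.384, 1, 0.181, 0.351, 0, 0.419, 1, 0.181, 0.351, 0, 0.419, 1, 0.181, 0.351, 0, 0.419]
}}

```text
time_s: 20.4
ee_pos: [0.6644, 0.0596, 0.4206]
eef_rot: [3.142, -0.001, 3.12]
force: [-5.9, 0.5, 3.6]
grip_width: 0.014
```

The pin is still held, back at its start place. Releasing, rising, and checking.

Call:
{"fn": "arm_command", "kwargs": {
  "plan": [-0.5, 0, 0, 0, 0, -0.5, 0, 0, 0, 0, -0.5, 0, 0, 0, 0, -0.5, 0, 0, 0, 0, -0.5, 0, 0, 0, 0, -0.5, 0, 0, 0, 0, -0.5, 0, 0, 0.06, 0, -0.5, 0, 0, 0.15, 0, -0.5, 0, 0, 0.25, 0, -0.5, 0, 0, 0.3, 0, -0.5, 0, 0, 0.3, 0, -0.5, 0, 0, 0.3, 0]
}}

```text
time_s: 21.6
ee_pos: [0.6649, 0.06, 0.5397]
eef_rot: [-3.142, -0.001, 3.123]
force: [0.1, -0.7, -0.2]
grip_width: 0.0706
```

```bash
python3 - <<'E'
from h import *
o=sensors.get_obs();print(o["ee_pos"],o["force"],o["grip_width"])
im=vision.camera("wrist"); cv2.imwrite("pics/w11.png",im)
a=cv2.imread("pics/side0.png"); b=vision.camera("side")
cv2.imwrite("pics/side11.png",cv2.resize(b[110:260,180:380],None,fx=4,fy=4))
r=vision.pinpoint("nozzle","side");print([(x["at"],onz("side",x["at"],.138)) for x in r[:1]])
E
```

```text
[0.66490716 0.06000725 0.53968446] [ 0.08921684 -0.65677833 -0.19771497] 0.07055168103214143
[([212.8, 196.0], array([0.66399547, 0.06351015, 0.138     ]))]
```

View pics/w11.png

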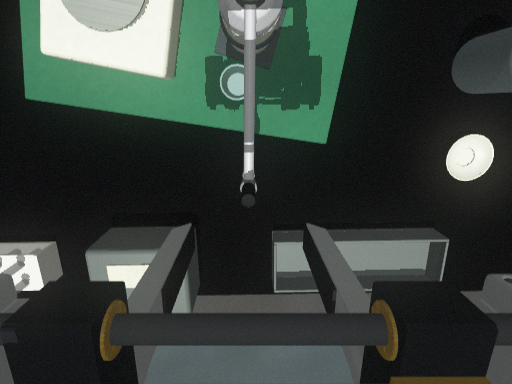

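View pics/side11.png

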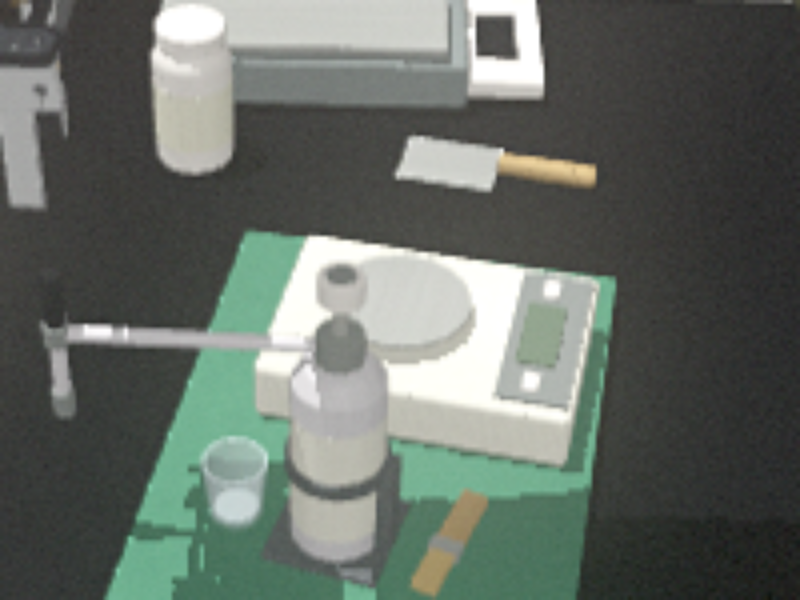

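The arm is back at its start and free of the gripper, the cap is up, and the bystanders in view are in place.

```bash
python3 -c "
from station import job; print(job.hand_in())"
```

```text
the job is handed in; nothing more can be done
None
```

The job is handed in: the nozzle went over the pan, the cap was pressed to its stop, it sprang up again, and the arm is back at its start. The hand-in gives no verdict.

- **Swing to the pan:** I pinched the handle pin and swung the arm until the nozzle hung over the pan. The images put it within about 10 mm of the centre, against the 30 mm allowed.
- **Pressing the cap:** Contact came with the fingertips at about z = 0.266 m. The force rose from about 4 N to 10 N over roughly 9 mm of travel, then jumped to 17 N with almost no movement, which was the stop. I held it there for at least 0.5 s; the readings stayed at or below about 17 N, under the 25 N at which the stem gives.
- **Swing back:** I pinched the pin again and swung the arm back. The last side picture puts the nozzle near (0.664, 0.063), about 5 mm from its start.
- **Last checks:** The cap looked up in the last picture and the gripper was clear of everything. The balance and the bystanders in the last two pictures looked unmoved. I did not measure them, and I did not look at the weight again at the end.
- **Disagreements:** The vision estimates of the pan centre differed by up to about 20 mm in y. I relied on the circle seen in the wrist pictures. When the pin was first released it settled about 4 mm nearer the canister, so my first estimate of the arm's pivot was a few mm off.

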